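# Uncouple the drive rod of the bottle shaker

### The job

The crank of the bottle shaker is to be greased: slide the flat cover of its drive well all the way back over the motor housing, pinch the spring latch's sliding thumb plate back towards the fixed thumb plate, and with the latch held back lift the drive rod's end off the crank's ball. Finish while still holding the rod end in the gripper, at least 4 cm above where it sat. Leave the bottle, jar, spanner and vial rack beside the machine where they are.

Things in the scene. Friction and masses are not known exactly. Their poses are not given: they have to be found in the camera images.
- shaker: Bottle shaker fixed to the bench, turned up to 0.2 rad. Cream drive casing, control panel facing the robot. Origin: on the bench below the middle of the drive rod's well. Axes: x from panel back to motor housing, y along the rod towards the carriage, z up. Casing x -75..215, y -125..125, 128 mm high (cover guides 137). Open-topped well in it: x -62..62, y -110..110, floor 50 mm above the bench.
- carriage: Low aluminium deck on the shaker's left (+y) with three lying amber bottles, tops 140 mm above the bench; spans x -118..118, y 255..478 mm of the shaker. Origin coincides with the shaker's. The rod is hinged on it. It is held by the coupled rod; with the rod off the ball it can slide along y, 30 mm either way, against 3 N.
- cover (a joint): Slide of the flat steel cover (150 x 233 x 4 mm, top 133 mm above the bench) over the well: 0 = well covered, 0.140 m = fully open at its stop; grows along the shaker's +x. Starts between 0 and 0.035. About 2 N moves it; it stays where it is left.
- cover_handle (a point): Middle of the cover's bar handle: a 10 mm thick steel bar, 90 mm long along the shaker's y, on two posts, 155 mm above the bench with 18 mm of room below the bar. At cover value s it is at (-30 mm + s, 0, 155) mm of the shaker.
- rod: Steel drive rod, 14 mm thick, level at the start, 85 mm above the bench. Origin: its hinge pin on the carriage, (0, 230, 85) mm of the shaker; it runs 300 mm along its own -y to the socket, z up. Turns about its x axis only: the head lifts up to 0.30 rad (89 mm) and drops when let go. Latched it cannot be lifted; unlatched 4 to 6 N at the thumb plates lift it. Coupled, it has 1 mm play along y.
- socket (a point): Centre of the socket in the coupler head (steel block 36 mm wide, reaching 20 mm before and 24 mm behind this point along the rod, top 20 mm above the rod's centre line). On the ball's centre when coupled; its height over ball tells how far the rod end is lifted.
- ball (a point): Centre of the 22 mm steel ball on the crank disc, at (0, -70, 85) mm of the shaker. It does not move.
- latch (a joint): Slide of the spring latch on the rod: 0 = latched (a fork reaches under the ball), 0.016 m = pulled fully back to its stop; grows along the rod's +y, from the head towards the fixed plate. The spring resists with 6 N at 0, 14 N at 0.016; let go, it springs shut. From about 0.013 on the head is free of the ball.
- latch_plate (a point): Middle of the outer face (towards the head) of the latch's sliding thumb plate, 30 mm above the rod's centre line. Upright steel plate, 30 mm wide across the rod, 5 mm thick, top 36 mm above the centre line (121 mm above the bench). Latched it is 62 mm from the socket; 38 mm of room for a finger lies between it and the head. Moves with the latch.
- fixed_plate (a point): Middle of the outer face (towards the carriage) of the thumb plate fixed on the rod: size and height as the sliding one, 102 mm from the socket. Outer faces are 40 mm apart latched, 24 mm with the latch fully back. As this plate does not give way, centre the closing grip 12 mm from this face, 90 mm from the socket. Keep fingertips 10 mm or more above the rod's centre line.
- reagent_bottle: Bystander: capped amber bottle, 70 mm across, 145 mm high, standing on the bench right of the shaker. Origin at the centre of its foot.
- grease_jar: Bystander: low white jar with black lid, 68 mm across, 62 mm high, on the bench right of the shaker. Origin at the centre of its foot.
- spanner: Bystander: steel spanner, 170 mm long, lying on the bench to the right. Origin at the middle of its underside, x along its length.
- vial_rack: Bystander: white rack with capped vials, 90 x 140 x 46 mm, on the bench to the right. Origin at the centre of its underside.

How it is judged:
By the outcome, as a careful person would: the job done as asked, in the order asked, and still so for the second after the job is handed in, while the arm keeps its last pose, push and grip.
It also fails if it takes over 48 s, if anything falls off the work surface, if the arm or the gripper's body presses on something with over 40 N, if the wrist force passes 120 N, or if a joint passes its speed limit or range.

### The arm

A 6-joint arm with a two-finger parallel gripper is mounted at the origin on the work surface. World frame = base frame: x ahead of the robot, y to its left, z up, the work surface at z = 0. Lengths are in m, angles in rad, forces in N, time in s.
With the tool pointing down it reaches from about 0.425 to 0.95 m from the base axis. Payload 3.5 kg.
Tool frame: the origin (TCP) lies between the finger pads; the fingertips stand 22 mm ahead of it and the grasp point (between the pads) lies 3 mm ahead of it (ctrl.nose_length is the z of the fingertips in the tool frame, in m); z points along the fingers, y is the line along which they close (so a half turn about z gives the same grasp; the last joint's range is limited). The gripper opens to 85 mm and grips with 20 to 120 N. Pads are 22 mm wide; open, the fingers measure 114 mm over their backs; the gripper's body (76 mm by 85 mm) begins 54 mm behind the grasp point. The pads swing forward as they close: fully open they stand 13 mm farther back than shut.
Start: joints at [0.984, 0.286, 1.577, -0, 1.279, -0.15], TCP at [0.286, 0.612, 0.253] pointing down, gripper open.
Joint ranges: [-2.77, 2.77], [-0.9, 2.22], [0.21, 2.48], [-1.53, 4.67], [0.24, 2.81], [-2.84, 2.84]. Speed limits (rad/s): [2.79, 2.79, 3.14, 3.14, 3.14, 3.14].

### API

Orientations are given as a unit quaternion [x, y, z, w].
In Python, from plant import ctrl gives the robot as it stands. The module is installed in compiled form; this text tells all that it offers.
- The arm moves only by the tool send_rows, never from a script. Its argument "rows" is text: rows parted by semicolons, each of 7 numbers parted by spaces: the turn, a rotation vector about the tool's x, y, z in degrees, then the shift along the tool's x, y, z in mm, then the opening, from -1 (shut) to 1 (fully open). A call has 1 to 8 rows; each row is the pose to reach, as a shift and turn from the pose commanded when the call began, along the tool's axes at that moment; what a row does not reach only later rows make up. A row lasts 1/8 s, in which the tool goes at most 62.5 mm and 10.7 degrees, less where a joint would pass 70% of its speed; a pose out of reach is approached as far as the arm can. A call with a gripper value outside its range is refused whole. The fingers move at their own pace and stop on an object; "grip_force" is the grip in N (left out, the last holds). Time passes only in rows, so rows that repeat a pose let the fingers close. It gives the time, the measured TCP pose, the force, the opening and the grip force at its end, in the units of the state.
- ctrl.get_state(): the state, without advancing time (a new reading comes with each control period).
- ctrl.read_camera(name): name is "scene" or "side" or "wrist"; returns a dict with "color" (400x640x3 uint8, red, green, blue), "fx", "fy", "cx", "cy" (pixels), "extrinsics" (4x4, takes a point from world to camera coordinates). Camera axes: x right, y down, z forward; pixel columns grow to the right and rows downward; lengths in m; the calibration is good to about 2 mm. A picture is of the moment at which its call begins. There is no depth.
- ctrl.sign_off(): hands the job in; it is judged then, once.
Trained networks look in a picture, given as the dict that the camera call returned (one of the last four; its "shot" number tells which), for a name from the list of things; names that differ only in an ending like _2 or _b are one class to them, and where a whole thing is asked for, a point or a joint stands for the part that bears it (a point fixed in the world has none). Each returns a list of dicts, best first, with "p" (0 to 1); they miss things now and then, are a little off and sometimes report something else, mostly with a low value. They report only what shows in the picture. A call takes as long as a camera call.
- ctrl.look_for(picture, target): "position" ([x, y, z] in m, in the coordinates of the camera as it stood for that picture, good to about 4 mm: the middle of the surface that is visible of it).
The state is a dict: "time": time; "qpos": joint angles; "dq": joint speeds; "joint_efforts": joint torques, N m; "eef_pos": TCP position; "tcp_rot": TCP orientation; "contact_force": force on the tool from outside, world axes, zero at the start; "wrist_torque": the same for the moment, N m; "opening": opening from 0.0 (shut) to 1.0 (fully open); "finger_force": force on a finger pad.
Only numpy, scipy, OpenCV 4.12 (cv2) and the standard library are available. Lean on these libraries where they do the work, as an engineer would, in place of code of your own. Each camera call takes 0.05 s, during which the arm holds its last target. There are 200 camera calls.

## Working session

There is one attempt and no reset: what is moved stays moved. The work goes in short steps, Python scripts to look and compute and a tool call to move; the robot and the scene stay as the last step left them, time stands still between calls to the robot, and variables do not carry over. Pictures are saved under pics/ and viewed, at most 10 in all, crops included, and the job is handed in when it is done.

Besides the shell and the picture viewer there is one more tool, called by a JSON object that holds its "fn" and its "kwargs". send_rows: Moves the arm, as the interface text tells. Its arguments: {"type":"object","properties":{"rows":{"type":"string"},"grip_force":{"type":"number"}},"required":["rows"]}

```bash
mkdir -p pics
cat > h.py <<'E'
import numpy as np, cv2
from plant import ctrl
from scipy.spatial.transform import Rotation as R
def shot(cam,name=None):
    d=ctrl.read_camera(cam)
    if name: cv2.imwrite(f'pics/{name}.png',d['color'][:,:,::-1])
    return d
def world(d,p):
    E=np.array(d['extrinsics']); return E[:3,:3].T@(np.array(p)-E[:3,3])
def proj(d,w):
    E=np.array(d['extrinsics']); c=E[:3,:3]@np.array(w)+E[:3,3]
    return np.array([d['fx']*c[0]/c[2]+d['cx'],d['fy']*c[1]/c[2]+d['cy']])
def find(d,names,n=2):
    for t in names:
        for r in ctrl.look_for(d,t)[:n]:
            w=world(d,r['position']); print(t,round(r['p'],2),np.round(w,4),np.round(proj(d,w)))
E
python3 - <<'E'
from h import *
s=ctrl.get_state(); print({k:np.round(v,3) for k,v in s.items()}, ctrl.nose_length)
N=['shaker','cover_handle','cover','rod','socket','latch_plate','fixed_plate','ball','carriage','reagent_bottle']
a=[]
for c in ['scene','side']:
    d=shot(c,c+'0'); a.append(d['color']); print(c, np.round(world(d,[0,0,0]),3)); find(d,N)
E
```

```text
{'time': np.float64(0.0), 'qpos': array([ 0.984,  0.287,  1.578,  0.   ,  1.279, -0.15 ]), 'dq': array([ 0.001, -0.001,  0.   ,  0.001, -0.001,  0.002]), 'joint_efforts': array([-0.0000e+00, -4.0598e+01, -2.9263e+01, -0.0000e+00,  6.0000e-03,
        0.0000e+00]), 'eef_pos': array([0.285, 0.611, 0.252]), 'tcp_rot': array([ 0.217,  0.976, -0.001, -0.   ]), 'contact_force': array([ 0.033, -0.645, -0.393]), 'wrist_torque': array([-0.027,  0.001,  0.027]), 'finger_force': np.float64(0.0), 'opening': np.float64(1.001)} 0.022
scene [0.081 0.022 1.048]
shaker 0.78 [0.5182 0.1769 0.125 ] [201. 238.]
cover_handle 0.66 [ 0.5137 -0.0038  0.1348] [281. 219.]
cover_handle 0.25 [0.5191 0.1867 0.0903] [200. 244.]
cover 0.66 [0.5212 0.     0.1328] [278. 217.]
rod 0.55 [0.5161 0.187  0.092 ] [200. 245.]
socket 0.54 [0.5195 0.1865 0.0911] [200. 244.]
fixed_plate 0.69 [0.5178 0.1759 0.1265] [201. 238.]
fixed_plate 0.65 [0.5168 0.1881 0.091 ] [199. 245.]
ball 0.49 [ 0.46   -0.0497  0.0632] [307. 248.]
carriage 0.89 [0.5212 0.3402 0.1145] [127. 256.]
reagent_bottle 0.69 [ 0.3892 -0.3518  0.0966] [442. 240.]
side [ 1.068 -0.304  1.494]
shaker 0.6 [0.5709 0.1215 0.1264] [403. 200.]
cover_handle 0.72 [ 0.5265 -0.0079  0.1318] [357. 199.]
cover 0.66 [ 0.5282 -0.004   0.135 ] [358. 199.]
rod 0.59 [0.5278 0.1878 0.0884] [415. 187.]
rod 0.18 [ 0.5024 -0.4917  0.0033] [204. 257.]
socket 0.5 [0.5239 0.1821 0.0912] [413. 186.]
fixed_plate 0.51 [0.5194 0.1849 0.0899] [413. 184.]
carriage 0.73 [0.5658 0.3409 0.1154] [468. 178.]
reagent_bottle 0.95 [ 0.4225 -0.3636  0.0953] [233. 210.]
```

View pics/scene0.png

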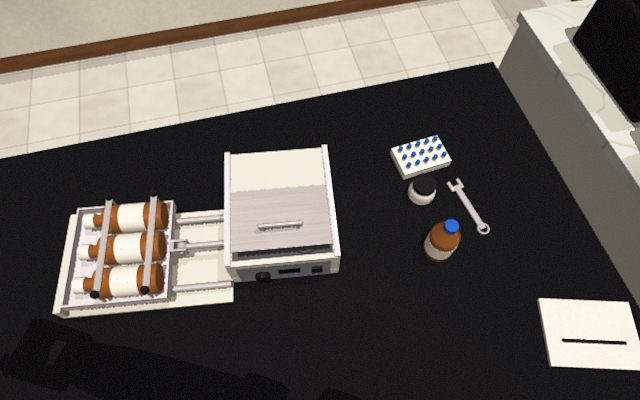

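View pics/side0.png

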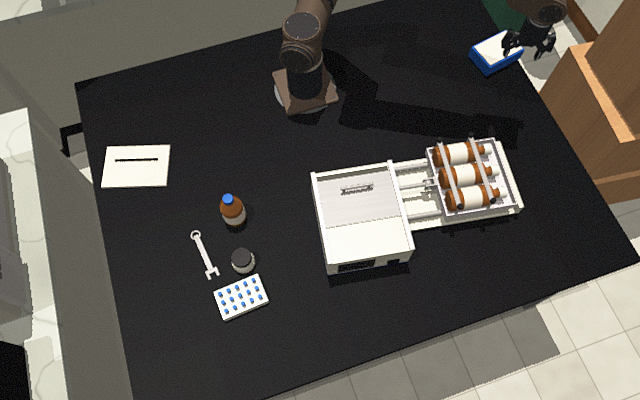

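The scene view shows the casing at about (225..340, 147..280) with the handle bar at (281,224) and the rod clevis at (185,245). In the side view the handle is at (357,189) and the casing corners are about (313,178), (403,165), (412,262) and (327,272). I'll enlarge both views to get accurate corners.

Run:
```python
import cv2,numpy as np
a=cv2.imread('pics/scene0.png')[135:295,160:350]; b=cv2.imread('pics/side0.png')[150:290,300:450]
a=cv2.resize(a,None,fx=4,fy=4,interpolation=cv2.INTER_CUBIC)[:600,:]; b=cv2.resize(b,None,fx=4,fy=4,interpolation=cv2.INTER_CUBIC)
cv2.imwrite('pics/a.png',a); cv2.imwrite('pics/b.png',b); print(a.shape,b.shape)
```

```text
(600, 760, 3) (560, 600, 3)
```

View pics/a.png

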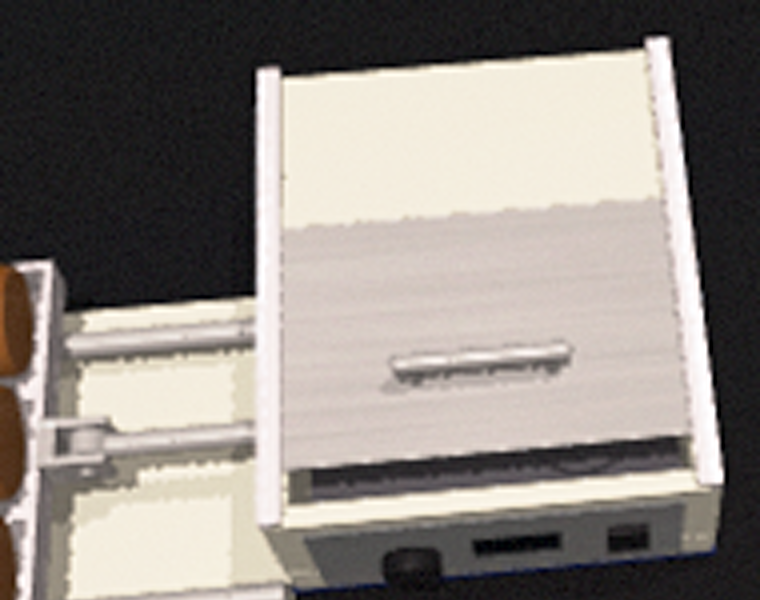

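View pics/b.png

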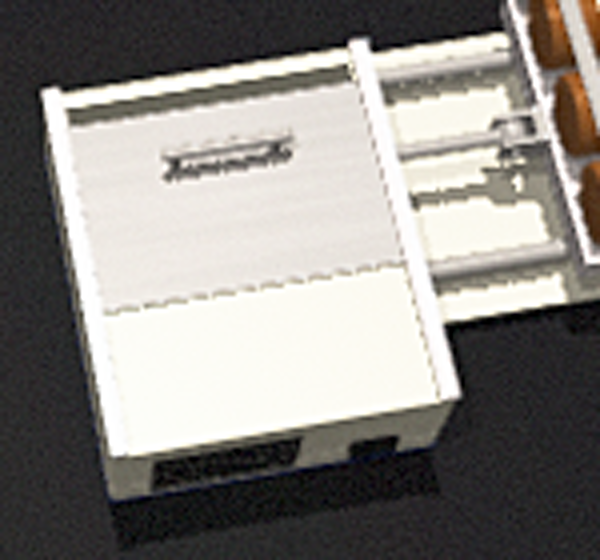

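The scene crop shows the guides' outer top corners at (258,69), (668,38), (722,484) and (260,522), with the bar from (390,360) to (571,348). The side crop shows corners at (43,90), (371,40), (461,395) and (108,458), with the bar from (163,150) to (293,136). Next I'll fit the shaker pose.

Run:
```python
from h import *
from scipy.optimize import least_squares
d=[shot('scene'),shot('side')]
off=[(160,135),(300,150)]
C=[(215,125),(215,-125),(-75,-125),(-75,125)]
px=[[(258,69),(668,38),(722,484),(260,522)],[(461,395),(108,458),(43,90),(371,40)]]
hb=[(481,354),(228,143)]
def W(q,p): 
    c,s=np.cos(q[2]),np.sin(q[2]); return [q[0]+c*p[0]-s*p[1],q[1]+s*p[0]+c*p[1],p[2]+q[3]]
def res(q,full=False):
    r=[]
    for k in range(2):
        for c,u in zip(C,px[k]): r.append(proj(d[k],W(q,(c[0]/1e3,c[1]/1e3,.137)))-(np.array(u)/4+off[k]))
        r.append(proj(d[k],W(q,(-.030+q[4],q[5],.157)))-(np.array(hb[k])/4+off[k]))
    return np.concatenate(r)
for z in (0,1):
    f=least_squares(lambda v:res(np.r_[v[:3],v[3]*z,v[4:]]),[.53,.02,0.05,0,0.01,0]); 
    q=f.x.copy(); q[3]*=z
    print(np.round(q,4),np.round(f.fun.reshape(-1,2),1).tolist())
print('handle',W(q,(-.03+q[4],0,.155)))
# triangulate handle freely
g=least_squares(lambda w:np.r_[proj(d[0],w)-(np.array(hb[0])/4+off[0]),proj(d[1],w)-(np.array(hb[1])/4+off[1])],[.5,0,.15]);print(g.x,g.fun)
```

```text
[ 0.4918  0.0014 -0.161   0.      0.0325 -0.    ] [[-0.3, -0.7], [-0.4, -0.5], [-0.3, -1.0], [-1.7, -0.2], [-0.6, -0.2], [-1.2, -0.1], [-0.0, -1.1], [-0.8, -0.4], [-1.8, -0.6], [-0.8, -0.1]]
[ 4.922e-01  1.500e-03 -1.610e-01 -3.100e-03  3.250e-02 -1.000e-04] [[-0.1, -0.1], [-0.5, 0.1], [-0.5, -0.7], [-1.5, 0.1], [-0.6, 0.2], [-1.2, 0.3], [0.1, -0.7], [-0.7, 0.2], [-1.8, 0.0], [-0.8, 0.4]]
handle [np.float64(0.49469684907841505), np.float64(0.001125237521564182), np.float64(0.15194547092941202)]
[0.49440878 0.00097117 0.15587353] [-0.61698113 -0.04275756 -0.82883939  0.07898665]
```

```bash
cat >> h.py <<'E'
Q=[0.492,0.0015,-0.161]
def S(p):  # shaker mm -> world m
    c,s=np.cos(Q[2]),np.sin(Q[2]); x,y,z=np.array(p)/1e3
    return np.array([Q[0]+c*x-s*y,Q[1]+s*x+c*y,z])
def down(yang): # tool down, closing axis at world angle
    y=np.array([np.cos(yang),np.sin(yang),0]); z=np.array([0,0,-1.]); return R.from_matrix(np.c_[np.cross(y,z),y,z])
def go(pos,rot,pos0=None,rot0=None):
    s=ctrl.get_state(); T=R.from_quat(s['tcp_rot'] if rot0 is None else rot0); p0=s['eef_pos'] if pos0 is None else pos0
    print('turn',np.round((T.inv()*rot).as_rotvec(degrees=True),1),'shift',np.round(T.inv().apply(np.array(pos)-p0)*1e3,1))
E
python3 - <<'E'
from h import *
h=S((2.5,0,0)); h[2]=.23
for a in (Q[2],Q[2]+np.pi): go(h,down(a))
E
```

```text
turn [ 0.  -0.  74.2] shift [-447.6 -464.8   23.3]
turn [   0.     0.  -105.8] shift [-447.6 -464.8   23.3]
```

{"fn": "send_rows", "kwargs": {"rows": "0 0 10 -56 -58 0 1;0 0 20 -112 -116 0 1;0 0 30 -168 -174 0 1;0 0 40 -224 -232 0 1;0 0 50 -280 -290 0 1;0 0 60 -336 -348 5 1;0 0 70 -392 -406 15 1;0 0 74.2 -448 -465 23 1"}}

```text
time: 2.2
eef_pos: [0.4482, 0.1372, 0.2426]
tcp_rot: [0.763, 0.647, 0.001, 0.0]
contact_force: [0.2, 1.3, 0.3]
opening: 1.0
finger_force: 0.0
```

{"fn": "send_rows", "kwargs": {"rows": "0 0 0 0 0 0 1;0 0 0 0 0 0 1"}}

```text
time: 2.45
eef_pos: [0.4477, 0.1391, 0.2423]
tcp_rot: [0.762, 0.648, 0.0, -0.0]
contact_force: [-0.6, 0.4, -0.5]
opening: 1.002
finger_force: 0.0
```

Run:
```python
from h import *
h=S((2.5,0,0)); h[2]=.23
s=ctrl.get_state(); print(s['time'],s['eef_pos'],s['qpos'])
go(h,down(Q[2]))
d=shot('wrist','w1'); find(d,['cover_handle','cover'])
for p in [(2.5,-45,160),(2.5,45,160)]: print(proj(d,S(p)))
```

```text
2.45 [0.44768677 0.13912996 0.24226075] [ 8.41391066e-02 -1.73194012e-01  2.07793516e+00  5.31973386e-04
  1.23677965e+00  2.45584586e-01]
turn [-0. -0. -0.] shift [-128.7   68.4   12.2]
cover_handle 0.78 [0.5098 0.0552 0.1345] [401. 277.]
cover 0.65 [0.5136 0.059  0.1355] [405. 273.]
cover 0.37 [0.5423 0.1231 0.1052] [421. 192.]
[391.80551875 384.72546335]
[399.78805892 305.05408336]
```

{"fn": "send_rows", "kwargs": {"rows": "0 0 0 -43 23 4 1;0 0 0 -86 46 8 1;0 0 0 -129 68 12 1;0 0 0 -129 68 12 1;0 0 0 -129 68 12 1"}}

```text
time: 3.22
eef_pos: [0.494, 0.0021, 0.23]
tcp_rot: [0.761, 0.649, 0.0, -0.0]
contact_force: [0.1, 0.0, -0.8]
opening: 1.002
finger_force: 0.0
```

Run:
```python
from h import *
h=S((2.5,0,0)); h[2]=.23
s=ctrl.get_state(); print(s['time'],s['eef_pos'],s['qpos'])
go(h,down(Q[2]))
d=shot('wrist','w1'); find(d,['cover_handle','cover'])
for p in [(2.5,-45,160),(2.5,45,160)]: print(proj(d,S(p)))
```

```text
3.225 [0.49401097 0.00211056 0.23004937] [-2.01631531e-01 -9.87106758e-02  2.03488197e+00  4.82403480e-04
  1.20590873e+00 -4.23410481e-02]
turn [-0.  -0.   0.1] shift [-0.9  0.6  0. ]
cover_handle 0.61 [0.519  0.0234 0.1299] [346. 175.]
cover_handle 0.48 [ 0.6819 -0.3568  0.0222] [480. 382.]
[319.45257034 274.71779206]
[319.3429686  157.83823326]
```

View pics/w1.png

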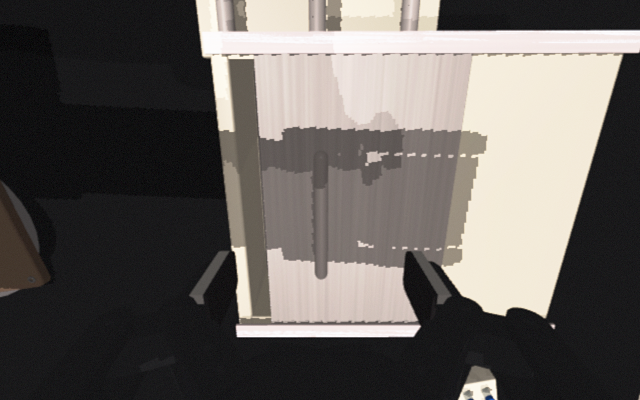

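The wrist view shows the bar from (321,155) to (321,278), within about 1 mm of the prediction and centred between the fingers. I'll descend and grip it.

{"fn": "send_rows", "kwargs": {"rows": "0 0 0 -1 0 34 1;0 0 0 -1 0 60 1;0 0 0 -1 0 68 1;0 0 0 -1 0 68 0.3;0 0 0 -1 0 68 -0.4;0 0 0 -1 0 68 -1;0 0 0 -1 0 68 -1;0 0 0 -1 0 68 -1", "grip_force": 25}}

```text
time: 4.38
eef_pos: [0.4943, -0.0002, 0.1628]
tcp_rot: [0.762, 0.648, 0.0, 0.0]
contact_force: [-0.5, 0.2, 2.6]
opening: 0.105
finger_force: 24.5
```

{"fn": "send_rows", "kwargs": {"rows": "0 0 0 0 0 0 -1;0 0 0 0 0 0 -1"}}

```text
time: 4.62
eef_pos: [0.4943, -0.0003, 0.1628]
tcp_rot: [0.762, 0.648, 0.0, 0.0]
contact_force: [-1.5, 0.1, 5.8]
opening: 0.107
finger_force: 24.7
```

{"fn": "send_rows", "kwargs": {"rows": "0 0 0 0 15 0 -1;0 0 0 0 35 0 -1;0 0 0 0 55 0 -1;0 0 0 0 75 0 -1;0 0 0 0 90 0 -1;0 0 0 0 100 0 -1;0 0 0 0 102 0 -1;0 0 0 0 102 0 -1"}}

```text
time: 5.62
eef_pos: [0.5955, -0.0163, 0.1628]
tcp_rot: [0.762, 0.648, 0.001, 0.001]
contact_force: [0.1, 2.2, 5.5]
opening: 0.107
finger_force: 24.8
```

{"fn": "send_rows", "kwargs": {"rows": "0 0 0 0 2 0 -1;0 0 0 0 4 0 -1;0 0 0 0 5 0 -1;0 0 0 0 6 0 -1;0 0 0 0 6 0 -1"}}

```text
time: 6.25
eef_pos: [0.6003, -0.0171, 0.1628]
tcp_rot: [0.762, 0.648, -0.0, -0.001]
contact_force: [-2.3, 1.8, 6.7]
opening: 0.11
finger_force: 25.0
```

{"fn": "send_rows", "kwargs": {"rows": "0 0 0 0 1 0 -1;0 0 0 0 2 0 -1;0 0 0 0 3 0 -1;0 0 0 0 3 0 -1"}}

```text
time: 6.75
eef_pos: [0.6005, -0.0171, 0.1628]
tcp_rot: [0.761, 0.648, -0.003, -0.004]
contact_force: [-12.1, 2.5, 12.4]
opening: 0.102
finger_force: 25.7
```

{"fn": "send_rows", "kwargs": {"rows": "0 0 0 0 -1 0 -1;0 0 0 0 -2 0 0;0 0 0 0 -2 0 1;0 0 0 0 -2 0 1;0 0 0 0 -2 -40 1;0 0 0 0 -2 -90 1;0 0 0 0 -2 -90 1"}}

```text
time: 7.62
eef_pos: [0.6043, -0.0182, 0.2579]
tcp_rot: [0.762, 0.648, 0.003, 0.004]
contact_force: [0.1, -0.6, 0.3]
opening: 1.001
finger_force: 0.0
```

Run:
```python
from h import *
p=S((0,20,0)); p[2]=.25
for a in (np.pi/2,-np.pi/2): go(p,down(Q[2]+a))
print(ctrl.get_state()['qpos'])
```

```text
turn [  0.5   0.5 -90. ] shift [  21.4 -114.1    6.7]
turn [ 0.5 -0.5 90. ] shift [  21.4 -114.1    6.7]
[-1.97767679e-01  1.24304747e-01  1.75732779e+00 -4.47384934e-05
  1.24930310e+00 -3.66904563e-02]
```

{"fn": "send_rows", "kwargs": {"rows": "0 0 -10.6 3 -15 0 1;0 0 -21.2 6 -30 0 1;0 0 -31.8 9 -45 0 1;0 0 -42.4 12 -60 0 1;0 0 -53 15 -75 0 1;0 0 -63.6 18 -90 0 1;0 0 -74.2 21 -105 3 1;0 0 -84.8 21 -114 7 1"}}

```text
time: 8.62
eef_pos: [0.4914, 0.0217, 0.2437]
tcp_rot: [0.122, 0.992, 0.0, -0.001]
contact_force: [0.6, 0.2, -1.0]
opening: 1.002
finger_force: 0.0
```

{"fn": "send_rows", "kwargs": {"rows": "0 0 -5.2 0 0 0 1;0 0 -5.2 0 0 0 1;0 0 -5.2 0 0 0 1"}}

```text
time: 9.0
eef_pos: [0.4923, 0.0213, 0.2445]
tcp_rot: [0.081, 0.997, 0.0, -0.0]
contact_force: [-0.1, -0.7, 0.5]
opening: 0.998
finger_force: 0.0
```

Run:
```python
from h import *
s=ctrl.get_state(); print(s['time'],s['eef_pos'])
p=S((0,20,0)); p[2]=.25; go(p,down(Q[2]+np.pi/2))
d=shot('wrist','w2'); find(d,['fixed_plate','latch_plate','socket','rod'])
print('expected',S((0,-8,115)),S((0,32,115)),S((0,-70,105)))
for q in [(-15,-8,121),(15,-8,121),(-15,32,121),(15,32,121),(0,-46,105),(0,-90,105)]: print(q,np.round(proj(d,S(q)),1))
d=shot('scene'); find(d,['fixed_plate','latch_plate','socket'],1)
d=shot('side'); find(d,['fixed_plate','latch_plate','socket'],1)
```

```text
9.0 [0.49233301 0.02133865 0.24453473]
turn [-0.  -0.1 -0.1] shift [-2.8  0.4 -5.5]
fixed_plate 0.96 [0.4958 0.0026 0.0931] [302. 192.]
fixed_plate 0.65 [ 0.4083 -0.3381  0.0216] [ 10. 150.]
latch_plate 0.79 [ 0.4896 -0.008   0.1   ] [290. 190.]
socket 0.85 [0.4985 0.0019 0.0929] [302. 195.]
expected [ 0.49071756 -0.00639654  0.115     ] [0.49712977 0.03308616 0.115     ] [ 0.48077863 -0.06759472  0.105     ]
(-15, -8, 121) [288.8 181.7]
(15, -8, 121) [290.  213.6]
(-15, 32, 121) [334.4 181.6]
(15, 32, 121) [334.  213.5]
(0, -46, 105) [250.9 192.7]
(0, -90, 105) [204.3 192.9]
fixed_plate 0.57 [ 0.4809 -0.0491  0.0951] [304. 235.]
socket 0.75 [ 0.482  -0.053   0.0938] [306. 234.]
fixed_plate 0.83 [0.4974 0.0066 0.0932] [357. 195.]
latch_plate 0.64 [ 0.4965 -0.006   0.089 ] [353. 197.]
socket 0.66 [0.5012 0.004  0.0951] [357. 196.]
```

View pics/w2.png

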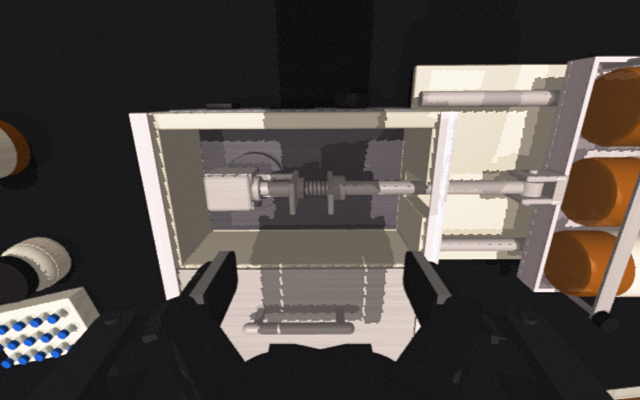

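The wrist view shows the well fully open, the head at (205..255, 172..210), the sliding plate at about x 290-298 and the fixed plate at about 328-336. That agrees well in y; I'll zoom in to check the fine alignment.

Run:
```python
from h import *
d=shot('wrist'); im=d['color'][140:240,190:350,::-1]
im=cv2.resize(im,None,fx=5,fy=5,interpolation=cv2.INTER_NEAREST)
im=cv2.convertScaleAbs(im,alpha=1.5)
for q in [(-15,-8,121),(15,-8,121),(-15,32,121),(15,32,121),(-18,-46,105),(18,-90,105),(18,-46,105),(-18,-90,105)]:
    u=((proj(d,S(q))-[190,140]+.5)*5).astype(int); cv2.drawMarker(im,tuple(map(int,u)),(0,0,255),0,10,1)
cv2.imwrite('pics/w3.png',im); print(im.shape, np.round(world(d,[0,0,0]),3))
```

```text
(500, 800, 3) [0.414 0.034 0.366]
```

View pics/w3.png

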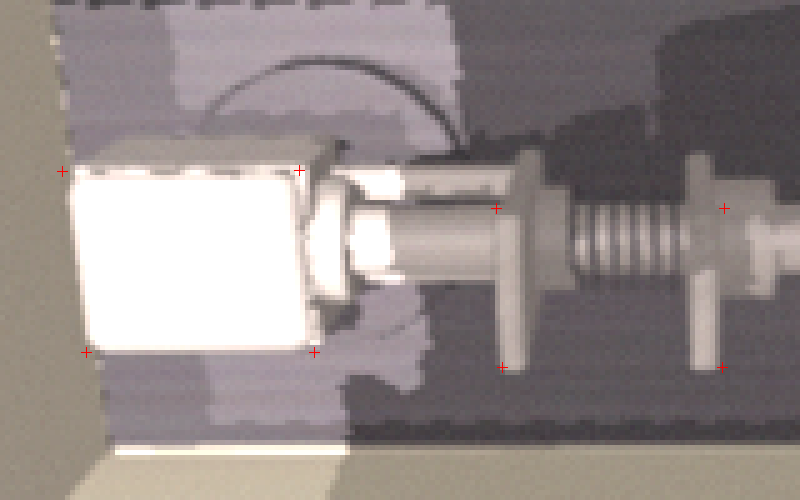

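Run:
```python
from h import *
p=S((0,19.6,120)); go(p,down(Q[2]+np.pi/2))
```

```text
turn [-0.  0. -0.] shift [-2.800e+00 -1.000e-01  1.251e+02]
```

{"fn": "send_rows", "kwargs": {"rows": "0 0 0 -3 0 35 1;0 0 0 -3 0 65 1;0 0 0 -3 0 90 1;0 0 0 -3 0 110 1;0 0 0 -3 0 120 1;0 0 0 -3 0 125 1;0 0 0 -3 0 125 1"}}

```text
time: 10.58
eef_pos: [0.4957, 0.0208, 0.1205]
tcp_rot: [0.08, 0.997, -0.0, 0.0]
contact_force: [0.5, 0.8, -0.0]
opening: 0.998
finger_force: 0.0
```

Run:
```python
from h import *
s=ctrl.get_state(); print(s['eef_pos'],s['contact_force'])
p=S((0,19.6,120)); go(p,down(Q[2]+np.pi/2))
d=shot('wrist','w4'); find(d,['fixed_plate','latch_plate'],1)
for q in [(15,-8,121),(15,32,121),(-15,32,121),(-15,-8,121)]: print(np.round(proj(d,S(q)),1))
```

```text
[0.49567305 0.02084718 0.1204773 ] [ 0.54775333  0.8253907  -0.00556365]
turn [-0.  0. -0.] shift [ 0.5 -0.1  0.5]
fixed_plate 0.63 [ 0.4923 -0.0053  0.0949] [274. 249.]
latch_plate 0.85 [ 0.4857 -0.006   0.1017] [269. 245.]
[265.2 299.2]
[345.6 299. ]
[347.2 245. ]
[261.2 245.1]
```

View pics/w4.png

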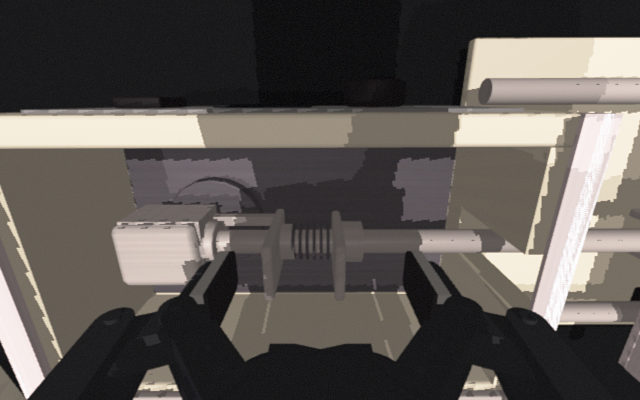

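The view shows the fingers straddling the plates: the sliding plate's outer edge is at (264,297) and the fixed plate's at (344,298), both as predicted. I'll close now.

{"fn": "send_rows", "kwargs": {"rows": "0 0 0 0 0 0 0.5;0 0 0 0 0 0 0;0 0 0 0 0 0 -0.3;0 0 0 0 0 0 -1;0 0 0 0 0 0 -1;0 0 0 0 0 0 -1;0 0 0 0 0 0 -1;0 0 0 0 0 0 -1", "grip_force": 60}}

```text
time: 11.72
eef_pos: [0.4962, 0.0204, 0.1222]
tcp_rot: [0.08, 0.997, -0.001, 0.001]
contact_force: [-3.2, -0.2, 8.3]
opening: 0.262
finger_force: 61.0
```

Run:
```python
from h import *
s=ctrl.get_state(); print({k:np.round(s[k],3) for k in ['time','eef_pos','contact_force','wrist_torque','opening','finger_force']})
T=R.from_quat(s['tcp_rot']); p0=s['eef_pos']
h=S((0,230,85)); ax=S((1000,0,0))-S((0,0,0))
for th in [.03,.06,.09,.12,.15,.18,.21,.24]:
    r=R.from_rotvec(-ax*th); go(h+r.apply(p0-h),r*T)
```

```text
{'time': np.float64(11.725), 'eef_pos': array([0.496, 0.02 , 0.122]), 'contact_force': array([-3.214, -0.216,  8.281]), 'wrist_torque': array([-0.286,  0.499,  0.082]), 'opening': np.float64(0.262), 'finger_force': np.float64(61.039)}
turn [ 1.7  0.  -0. ] shift [-0.   1.2 -6.3]
turn [ 3.4  0.  -0. ] shift [ -0.    2.6 -12.6]
turn [ 5.2  0.  -0. ] shift [ -0.    4.2 -18.8]
turn [ 6.9  0.  -0. ] shift [ -0.    5.9 -25. ]
turn [ 8.6  0.  -0. ] shift [ -0.1   7.9 -31.1]
turn [10.3  0.  -0. ] shift [ -0.1  10.  -37.1]
turn [12.  0. -0.] shift [ -0.1  12.3 -43.1]
turn [13.8  0.  -0. ] shift [ -0.1  14.8 -49. ]
```

{"fn": "send_rows", "kwargs": {"rows": "0.9 0 0 0 0.6 -3 -1;1.7 0 0 0 1.2 -6.3 -1;2.6 0 0 0 1.9 -9.5 -1;3.4 0 0 0 2.6 -12.6 -1;3.4 0 0 0 2.6 -12.6 -1"}}

```text
time: 12.35
eef_pos: [0.4966, 0.0233, 0.1329]
tcp_rot: [0.08, 0.996, -0.03, -0.001]
contact_force: [4.4, -4.4, -2.6]
opening: 0.26
finger_force: 59.2
```

Run:
```python
from h import *
s=ctrl.get_state(); T=R.from_quat(s['tcp_rot']); p0=s['eef_pos']
h=S((0,230,85)); ax=S((1000,0,0))-S((0,0,0))
for th in [.04,.08,.12,.15]:
    r=R.from_rotvec(-ax*th); go(h+r.apply(p0-h),r*T)
d=shot('side'); find(d,['socket','latch_plate','fixed_plate'],1)
```

```text
turn [ 2.3  0.  -0. ] shift [-0.   1.6 -8.4]
turn [ 4.6  0.  -0. ] shift [ -0.    3.5 -16.7]
turn [ 6.9  0.  -0. ] shift [ -0.1   5.7 -24.9]
turn [ 8.6  0.  -0. ] shift [ -0.1   7.6 -31. ]
socket 0.83 [0.5029 0.0013 0.101 ] [356. 196.]
latch_plate 0.41 [ 0.5023 -0.0006  0.0857] [355. 198.]
fixed_plate 0.97 [0.4979 0.0054 0.0992] [357. 194.]
```

{"fn": "send_rows", "kwargs": {"rows": "1.2 0 0 0 0.8 -4.2 -1;2.3 0 0 0 1.6 -8.4 -1;3.5 0 0 0 2.5 -12.6 -1;4.6 0 0 0 3.5 -16.7 -1;5.8 0 0 0 4.6 -21 -1;6.9 0 0 0 5.7 -25 -1;8.6 0 0 0 7.6 -31 -1;8.6 0 0 0 7.6 -31 -1"}}

```text
time: 13.55
eef_pos: [0.4981, 0.0328, 0.1634]
tcp_rot: [0.08, 0.991, -0.104, -0.007]
contact_force: [4.9, -3.0, -2.9]
opening: 0.268
finger_force: 59.4
```

Run:
```python
from h import *
s=ctrl.get_state(); print({k:np.round(s[k],3) for k in ['time','eef_pos','contact_force','wrist_torque','opening','finger_force']})
d=shot('wrist','w5'); find(d,['socket','fixed_plate','ball'],1)
a=d['color'][:,:,::-1]
d=shot('side'); find(d,['socket','latch_plate','fixed_plate','ball'],1)
b=cv2.resize(d['color'][150:290,300:500,::-1],None,fx=2,fy=2)
a=cv2.resize(a,(480,300)); c=np.zeros((600,480,3),np.uint8); c[:300]=a; c[300:580,:400]=b; cv2.imwrite('pics/w5.png',c)
# predicted socket/plates if lifted th
th=.2; r=R.from_rotvec(-(S((1000,0,0))-S((0,0,0)))*th); h=S((0,230,85)); print(h+r.apply(S((0,-70,85))-h))
```

```text
{'time': np.float64(13.55), 'eef_pos': array([0.498, 0.033, 0.163]), 'contact_force': array([ 4.903, -3.029, -2.87 ]), 'wrist_torque': array([-0.137, -0.82 ,  0.229]), 'opening': np.float64(0.268), 'finger_force': np.float64(59.376)}
socket 0.8 [ 0.4924 -0.0065  0.14  ] [263. 244.]
fixed_plate 0.58 [ 0.4923 -0.0026  0.1407] [268. 244.]
ball 0.55 [ 0.4769 -0.0456  0.0606] [253. 188.]
socket 0.88 [0.5024 0.0012 0.1391] [357. 191.]
latch_plate 0.65 [0.5038 0.0032 0.1225] [357. 193.]
fixed_plate 0.94 [0.497  0.0051 0.1372] [357. 189.]
ball 0.55 [ 0.4949 -0.0525  0.0619] [338. 204.]
[ 0.48173726 -0.06169203  0.1446008 ]
```

View pics/w5.png

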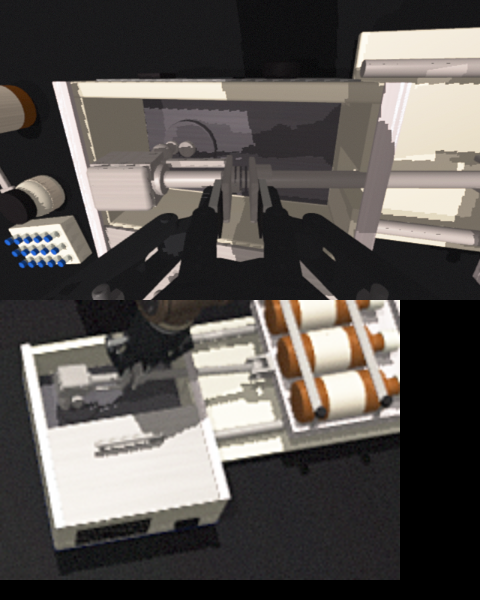

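The rod end is up, with the ball exposed at (187,149) in the wrist view and the fingers still gripping the plates. The tool rose 41 mm at 210 mm from the hinge, which puts the socket about 58 mm higher. I'll let it settle and hand in.

{"fn": "send_rows", "kwargs": {"rows": "0 0 0 0 0 0 -1;0 0 0 0 0 0 -1;0 0 0 0 0 0 -1;0 0 0 0 0 0 -1"}}

```text
time: 14.5
eef_pos: [0.4981, 0.0327, 0.163]
tcp_rot: [0.08, 0.991, -0.104, -0.007]
contact_force: [4.9, -2.9, -3.3]
opening: 0.262
finger_force: 59.4
```

Run:
```python
from h import *
s=ctrl.get_state(); print(s['eef_pos'],s['opening'],s['finger_force'])
if s['eef_pos'][2]>.158 and s['finger_force']>50: print(ctrl.sign_off())
```

```text
[0.49807987 0.03272548 0.16300151] 0.2623739129266422 59.43969011306763
the job is handed in; nothing more can be done
None
```

I handed the job in at about 14.5 s: the cover is fully back at its stop, the latch is pinched back, and the rod end is held in the gripper roughly 58 mm above where it sat (worked out from the tool's rise); I never moved toward the bottle, jar, spanner or rack.

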